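# Put the milk in the cooler door and latch it

### The arm

A 6-joint arm with a two-finger parallel gripper is mounted at the origin on the work surface. World frame = base frame: x ahead of the robot, y to its left, z up, the work surface at z = 0. Lengths are in m, angles in degrees, forces in N, time in s.
With the tool pointing down it reaches from about 0.35 to 0.875 m from the base axis. Payload 4.2 kg.
Tool frame: the origin (TCP) lies at the very end of the fingers, on their centre line; the grasp point (between the pads) lies 19 mm behind it; z points along the fingers, y is the line along which they close (so a half turn about z gives the same grasp; the last joint's range is limited). The gripper opens to 87 mm and grips with 3 to 60 N. Pads are 19 mm wide; open, the fingers measure 117 mm over their backs; the gripper's body (75 mm by 190 mm) begins 51 mm behind the grasp point.
Start: joints at [-48.209, 22.042, 0.453, 0, -68.411, -14.817], TCP at [0.284, -0.557, 0.223] pointing down, gripper open.
Joint ranges: [-179.83, 179.83], [-69.29, 118.12], [-61.27, 80.66], [-181.25, 117.63], [-171.15, -9.14], [-177.46, 177.46]. Speed limits (degrees/s): [159.86, 159.86, 180, 180, 180, 180].

### API

Orientations are given as a 3x3 rotation matrix whose columns are the frame's x, y, z axes.
In Python, from station import sense, optics, r gives the robot as it stands. The module is installed in compiled form; this text tells all that it offers.
- The arm moves only by the shell command python3 -m pendant 'ROWS' [OPENING]. ROWS is JSON, a list that holds one entry, the list of rows, each a list of 4 numbers: the shift along the tool's x, y, z normalised to -1 to 1, where 1 is 100 mm, then the turn about the tool's z normalised to -1 to 1, where 1 is 2 rad. A call has 1 to 8 rows; each row is the pose to reach, as a shift and turn from the pose commanded when the call began, along the tool's axes at that moment; what a row does not reach only later rows make up. A row lasts 1/10 s, in which the tool goes at most 50 mm and 8.59 degrees, less where a joint would pass 70% of its speed; a pose out of reach is approached as far as the arm can. A call with a number of a shift or a turn outside -1 to 1 is refused whole. A call with a gripper value outside its range is refused whole. OPENING is the closure, from 0 (fully open) to 1 (shut), set as the call begins (- or left out, the last holds). The fingers move at their own pace and stop on an object; the grip force is fixed at half the most. Time passes only in rows, so rows that repeat a pose let the fingers close. It gives the time, the measured TCP pose, the force, the opening and the grip force at its end, in the units of the state.
- sense(): the state, without advancing time (a new reading comes with each control period).
- optics.capture(name): name is "scene" or "side" or "wrist"; returns the picture (420x560x3 uint8, red, green, blue); there is no depth.
- optics.get_calibration(name): a dict with "camera_matrix" (3x3 intrinsics, pixels), "camera_from_world" (4x4, takes a point from world to camera coordinates). Camera axes: x right, y down, z forward; pixel columns grow to the right and rows downward; lengths in m; the calibration is good to about 2 mm. The wrist camera is an equidistant fisheye: a pixel r from the principal point sees the ray r / f radians off the axis. A picture is of the moment at which its call begins: read the wrist's pose just before it. get_calibration takes no time and is no camera call; for the wrist camera it gives the pose at the moment of the call.
- r.finish_job(): hands the job in; it is judged then, once.
The state is a dict: "time_s": time; "joints": joint angles; "joint_velocities": joint speeds; "effort": joint torques, N m; "tcp_pos": TCP position; "ee_rot": TCP orientation; "wrist_force": force on the tool from outside, world axes, zero at the start; "moment": the same for the moment, N m; "gripper_width": opening from 0.0 (shut) to 1.0 (fully open); "gripper_force": force on a finger pad.
Only numpy, scipy, OpenCV 4.12 (cv2) and the standard library are available. Lean on these libraries where they do the work, as an engineer would, in place of code of your own. Each camera call takes 0.05 s, during which the arm holds its last target. There are 200 camera calls.

### The job

Stand the blue-banded milk bottle upright in the rack on the inside of the open cooler door, then push the door shut until its sprung tongue rides over the strike and snaps in, so that it stays latched when you let go. Push the door gently, without slamming or forcing it, and leave the other things on the counter where they are.

Things in the scene. Friction and masses are not known exactly. Their poses are not given: they have to be found in the camera images.
- fridge: White countertop milk cooler, 240 deep (x) x 280 wide (y) x 255 high, fixed to the counter. Origin: centre of its underside; its x axis points from front to back, y to its left (the hinge side), z up. The open front face is the plane x = -120 of this frame.
- door (a joint): Door angle in rad, 0 = flush with the cooler's front, grows as it opens towards the robot (1.57 = square to the front). White panel 30 thick, 235 wide, 215 high (top edge 235 above the counter), hinged at the cooler's left (+y) front corner; stays where it is left. Latched it rests somewhere from 0.01 to 0.14 by the strike's setting; unlatched, a sprung rubber buffer pushes it back to about 0.17.
- tongue (a joint): Travel in m of the brass latch tongue in the door's free edge: 0 = sprung fully out (10 mm proud), grows as it is pressed in. It meets the strike about 20 mm before the door's stop, climbs its 45-degree slope to 0.004 to 0.008, slides on with less force for some 8 mm, and springs back to 0 behind the strike about 2 mm before the stop. 22 high, 127 above the counter.
- door_hinge (a point): Point on the vertical hinge axis, on the door's inner face plane, 20 above the counter. Its axes turn with the door: -y runs along the door from hinge to free edge, -x points out of the door's outer face (away from the rack), z up.
- push_spot (a point): Point on the door's outer face to push on: 205 from the hinge axis, 195 above the counter (40 below the top edge). Axes as door_hinge. Pushed here, latching takes about 4 to 10 N (more nearer the hinge); past the snap comes a hard stop. Over 16 N near shut is forcing it; over 1.5 rad/s near shut is slamming. Below it a vertical bar handle, 100 long, stands 35 out, centred 95 above the counter.
- strike_spot (a point): Steel strike hook, 36 high, on the cooler's front just right (-y) of the shut door's free edge; one bracket with the door's hard stop. This point is fixed to the cooler where the hook's lip would be in mid setting, 127 above the counter, axes as the cooler. The bracket is screwed on by hand: lip and stop truly lie up to 15 mm nearer or farther in x, and this is not measured.
- rack_seat (a point): Centre of the floor of the clear rack with a blue stripe on the door's inner face, where the bottle's underside goes; 58 above the counter. Same axes as door_hinge; it lies 135 from the hinge axis and 45 from the door's inner face. The rack is open at the top; inside it measures 78 (door's x) x 100 (along the door), its walls rise 47 above its floor.
- milk: The task's bottle: white, round, 58 in diameter, straight sides up to 142, blue cap on top, 165 high, with a broad blue band low on its side; about 0.25 to 0.45 kg. Origin: centre of its underside, z up.
- sauce: Bystander: white squeeze bottle 60 in diameter, 160 high, with a yellow nozzle and a thin orange ring. Origin: centre of its underside.
- pepper: Bystander: black pepper mill 54 in diameter, 120 high. Origin: centre of its underside.
- bucket: Bystander: small metal bucket 120 across, 120 high, left of the cooler. Origin: centre of its underside.
- bowl: Bystander: blue bowl 130 across, 50 high, on the left. Origin: centre of its underside.
- water: Bystander: clear water bottle 60 in diameter, 170 high, left of the cooler. Origin: centre of its underside.
- jar: Bystander: amber jar with a metal lid, 70 in diameter, 90 high, right of the cooler. Origin: centre of its underside.
There are look-alikes about, which are no part of the job. What is shaped like the milk but red is not meant.

How it is judged:
By the outcome, as a careful person would: the job done as asked, in the order asked, and still so for the second after the job is handed in, with the robot touching nothing.
It also fails if it takes over 67 s, if anything falls off the work surface, if the arm or the gripper's body presses on something with over 40 N, if the wrist force passes 120 N, or if a joint passes its speed limit or range.

## Working session

There is one attempt and no reset: what is moved stays moved. The work goes in short steps, Python scripts to look and compute and a shell command to move; the robot and the scene stay as the last step left them, time stands still between calls to the robot, and variables do not carry over. Pictures are saved under pics/ and viewed, at most 10 in all, crops included, and the job is handed in when it is done.

```bash
mkdir -p pics
python3 - <<'E'
from station import sense, optics, r
import cv2, numpy as np
np.set_printoptions(precision=4,suppress=True)
s=sense(); print(s['time_s'],s['tcp_pos'],s['ee_rot'],s['wrist_force'],s['gripper_width'])
for n in ('scene','side','wrist'):
    c=optics.get_calibration(n); print(n,c['camera_matrix'],c['camera_from_world'])
    cv2.imwrite(f'pics/{n}0.png',cv2.cvtColor(optics.capture(n),cv2.COLOR_RGB2BGR))
E
```

```text
0.0 [ 0.2832 -0.5564  0.2215] [[-0.8913 -0.4534 -0.0011]
 [-0.4534  0.8913  0.0019]
 [ 0.0001  0.0022 -1.    ]] [ 0.6568 -0.2865 -0.7196] 0.9985435128875162
scene [[486.6152   0.     289.1094]
 [  0.     486.6152 209.361 ]
 [  0.       0.       1.    ]] [[-0.7099  0.7043  0.0009  0.3655]
 [ 0.6037  0.6092 -0.5142 -0.3452]
 [-0.3627 -0.3645 -0.8577  1.8429]
 [ 0.      0.      0.      1.    ]]
side [[433.2286   0.     277.4288]
 [  0.     433.2286 202.4406]
 [  0.       0.       1.    ]] [[-0.8046 -0.5938 -0.0035  0.5194]
 [-0.4504  0.6142 -0.648   0.3146]
 [ 0.3869 -0.5198 -0.7617  1.0807]
 [ 0.      0.      0.      1.    ]]
wrist [[325.1923   0.     283.3385]
 [  0.     325.1923 209.3882]
 [  0.       0.       1.    ]] [[-0.4525  0.8918  0.0025  0.6234]
 [ 0.856   0.4336  0.2816 -0.0353]
 [ 0.25    0.1295 -0.9595  0.3899]
 [ 0.      0.      0.      1.    ]]
```

View pics/scene0.png

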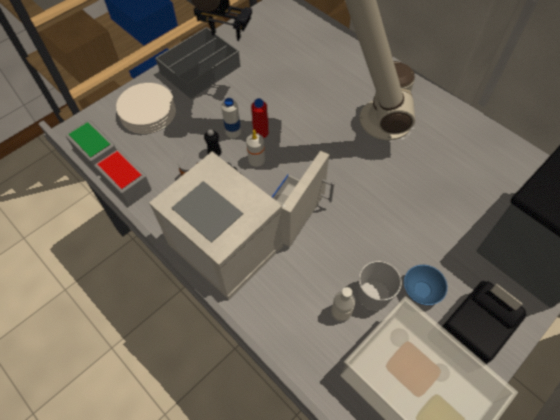

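View pics/side0.png

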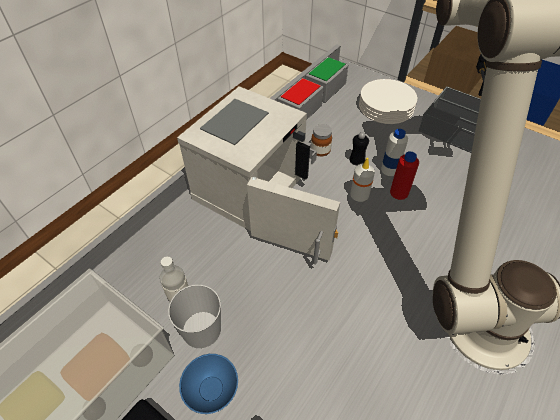

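The scene view shows the milk at about (231,115), between the red look-alike (260,118), the pepper (212,140) and the sauce (255,150). The cooler is at (220,225), with its door open towards the robot at (303,200). The side view shows the milk at (396,152) and the door panel at (293,220). I'll look at enlarged crops next.

Run:
```python
import cv2, numpy as np
a=cv2.imread('pics/scene0.png')[90:290,145:345]; b=cv2.imread('pics/side0.png')[80:280,170:430]
cv2.imwrite('pics/c1.png',cv2.resize(a,None,fx=3,fy=3,interpolation=cv2.INTER_CUBIC))
cv2.imwrite('pics/c2.png',cv2.resize(b,None,fx=3,fy=3,interpolation=cv2.INTER_CUBIC))
```

```text
(no output)
```

View pics/c1.png

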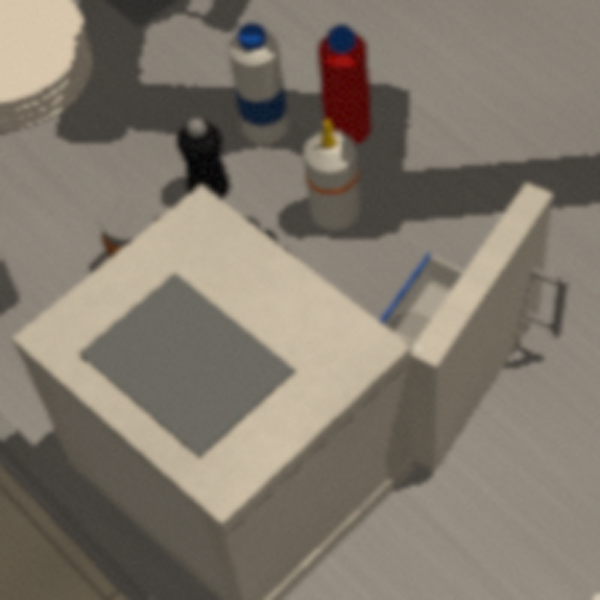

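View pics/c2.png

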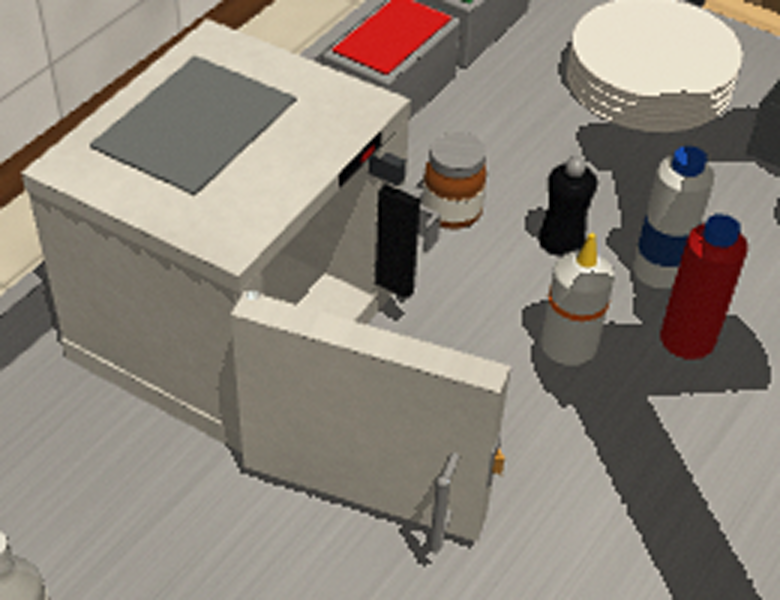

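c1 shows the milk cap at crop pixel (252,35), the door's top free corners at (528,183) and (552,195), and its hinge corners at (413,352) and (435,365). The cooler's top corners are at (203,186), (408,350), (222,522) and (15,340). c2 shows the milk cap at (691,155), the door's top corners at (510,370), (497,388), (235,312) and (250,293), and the cooler's top corners at (240,277), (410,100), (25,178) and (210,22).

```bash
cat > h.py <<'E'
import numpy as np
from station import sense, optics, r
np.set_printoptions(precision=4,suppress=True)
def ray(n,u,v,c=None):
    c=c or optics.get_calibration(n); K=np.array(c['camera_matrix']); T=np.array(c['camera_from_world'])
    d=np.array([(u-K[0,2])/K[0,0],(v-K[1,2])/K[1,1],1.])
    if n=='wrist':
        t=np.hypot(d[0],d[1]); d=np.array([d[0]/t*np.sin(t),d[1]/t*np.sin(t),np.cos(t)]) if t>1e-9 else d
    R=T[:3,:3]; return -R.T@T[:3,3], R.T@d
def onz(n,u,v,z,c=None):
    o,d=ray(n,u,v,c); return o+d*(z-o[2])/d[2]
E
python3 - <<'E'
from h import *
A=lambda p:(p[0]/3+145,p[1]/3+90); B=lambda p:(p[0]/3+170,p[1]/3+80)
for k,z,a,b in [('cap',.165,(252,32),(691,155)),('FR',.255,(203,186),(410,100)),('FL',.255,(408,350),(240,277)),('BL',.255,(222,522),(25,178)),('BR',.255,(15,340),(210,22)),
 ('Dfi',.235,(528,183),(510,370)),('Dfo',.235,(552,195),(497,388)),('Dho',.235,(435,365),(235,312)),('Dhi',.235,(413,352),(250,293)),('sauceTop',.16,(328,122),(591,238)),('sauceBase',0.,(333,222),(572,355)),('milkbase',0.,(264,137),(655,280)),('pepperTop',.12,(197,124),(575,163)),('redtop',.165,(342,32),(722,226))]:
    p,q=onz('scene',*A(a),z),onz('side',*B(b),z); print(k,p,q,np.linalg.norm(p-q)*1e3)
E
```

```text
cap [ 0.4535 -0.3543  0.165 ] [ 0.4469 -0.3601  0.165 ] 8.772789043395838
FR [ 0.6723 -0.1628  0.255 ] [ 0.6649 -0.1677  0.255 ] 8.755721995487052
FL [0.6608 0.1149 0.255 ] [0.6482 0.1101 0.255 ] 13.446343714659225
BL [0.8949 0.1262 0.255 ] [0.8806 0.1273 0.255 ] 14.343175647239592
BR [ 0.9109 -0.1482  0.255 ] [ 0.8981 -0.1526  0.255 ] 13.593875829015374
Dfi [0.4297 0.0504 0.235 ] [0.422  0.0487 0.235 ] 7.923591037801315
Dfo [0.4236 0.0776 0.235 ] [0.4206 0.0708 0.235 ] 7.420211922692312
Dho [0.646  0.1354 0.235 ] [0.6392 0.1296 0.235 ] 8.973313389210361
Dhi [0.6507 0.1109 0.235 ] [0.6427 0.1051 0.235 ] 9.843335050495902
sauceTop [ 0.4792 -0.199   0.16  ] [ 0.4718 -0.199   0.16  ] 7.327320465486836
sauceBase [ 0.4942 -0.1881  0.    ] [ 0.4634 -0.1933  0.    ] 31.306121097418384
milkbase [ 0.4668 -0.343   0.    ] [ 0.4437 -0.3433  0.    ] 23.082295564294665
pepperTop [ 0.5655 -0.3278  0.12  ] [ 0.556  -0.3299  0.12  ] 9.669092392208533
redtop [ 0.3805 -0.282   0.165 ] [ 0.3766 -0.2828  0.165 ] 3.97156055533615
```

Both views agree to within about 1 cm: milk ≈ (0.450, -0.357), door ≈ 1.37 rad open, rack seat ≈ (0.531, 0.031). I'm moving over the milk and turning the tool so the closing axis runs along the door.

```bash
cat >> h.py <<'E'
def to(x,y,z,yawy=None):
    s=sense(); R=np.array(s['ee_rot']); p=np.array(s['tcp_pos'])
    d=R.T@(np.array([x,y,z])-p)*10
    cur=np.degrees(np.arctan2(R[1,1],R[0,1]))
    t=0 if yawy is None else -((yawy-cur+180)%360-180)
    print('t',s['time_s'],'tcp',p,'yaw_y',cur,'F',np.array(s['wrist_force']),'w',s['gripper_width'],'gf',s['gripper_force'],'| rows',d,'turn',np.radians(t)/2)
E
python3 -m pendant '[[[-0.3,0.1,0,-0.075],[-0.6,0.2,0,-0.15],[-0.9,0.3,0,-0.225],[-1,0.4,0,-0.3],[-1,0.5,0,-0.375],[-1,0.6,0,-0.45],[-1,0.7,0,-0.525],[-1,0.8,0,-0.6]]]'
python3 -c "
from h import *
to(.45,-.357,.22,-165.2); print(sense()['joints'])"
```

```text
time_s: 0.95
tcp_pos: [0.3361, -0.4397, 0.2222]
ee_rot: [[0.106, -0.994, -0.001], [-0.994, -0.106, 0.001], [-0.001, 0.0, -1.0]]
wrist_force: [-0.2, -0.0, 0.1]
gripper_width: 1.003
gripper_force: 0.0
t 0.95 tcp [ 0.3361 -0.4397  0.2222] yaw_y -173.91250014744978 F [-0.2288 -0.0135  0.0668] w 1.0031995598937655 gf 0.0 | rows [-0.7015 -1.2207  0.0214] turn -0.07603090682674513
[-35.8321  15.1249  -9.7289  -0.0119 -65.194   41.9246]
```

```bash
python3 -m pendant '[[[-0.2,-0.3,0,-0.04],[-0.4,-0.6,0,-0.08],[-0.6,-0.9,0,-0.08],[-0.7,-1,0,-0.08],[-0.7,-1,0,-0.08]]]' >/dev/null
python3 - <<'E'
from h import *
import cv2
to(.45,-.357,.109,-165.2)
c=optics.get_calibration('wrist'); im=optics.capture('wrist'); np.save('w1.npy',im); import pickle; pickle.dump(c,open('w1.pkl','wb'))
cv2.imwrite('pics/w1.png',cv2.cvtColor(im,cv2.COLOR_RGB2BGR))
E
```

```text
t 1.45 tcp [ 0.4297 -0.3594  0.2222] yaw_y -164.9536399243208 F [-0.1162 -0.3337 -0.3152] w 1.0014934630923102 gf 0.0 | rows [ 0.0306 -0.2027  1.1317] turn 0.0021498972330320286
```

View pics/w1.png

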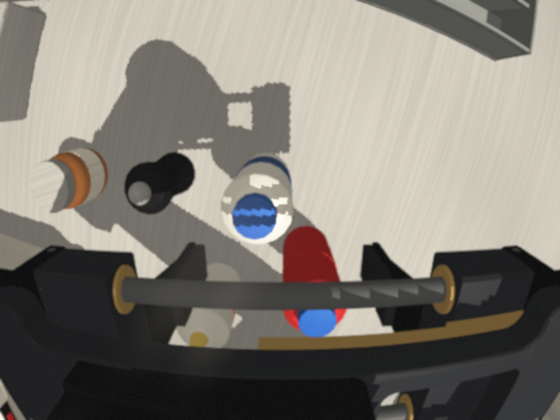

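The wrist view shows the milk cap at (254,216), the red cap at (318,322) and the pepper knob at (140,193).

Run:
```python
from h import *
import pickle
c=pickle.load(open('w1.pkl','rb'))
print('camera',ray('wrist',300,200,c)[0])
for k,u,v,z in [('milkcap',254,216,.165),('red',318,322,.165),('pepper',140,193,.12),('shoulder',257,203,.142)]: print(k,onz('wrist',u,v,z,c))
to(.45,-.357,.109,-165.2)
```

```text
camera [ 0.45   -0.4333  0.3831]
milkcap [ 0.4521 -0.3613  0.165 ]
red [ 0.3811 -0.2858  0.165 ]
pepper [ 0.557  -0.3402  0.12  ]
shoulder [ 0.4525 -0.3645  0.142 ]
t 1.5 tcp [ 0.4289 -0.3601  0.2222] yaw_y -165.02127767534535 F [-0.0964  0.0952  0.312 ] w 0.999352091507844 gf 0.0 | rows [ 0.0252 -0.2124  1.1323] turn 0.0015596465060208808
```

```bash
python3 -m pendant '[[[0.06,-0.22,0,0],[0.06,-0.22,0.2,0],[0.06,-0.22,0.4,0],[0.06,-0.22,0.6,0],[0.06,-0.22,0.8,0],[0.06,-0.22,0.85,0],[0.06,-0.22,0.85,0]]]' >/dev/null
python3 -m pendant '[[[0,0,0.1,0],[0,0,0.2,0],[0,0,0.28,0],[0,0,0.28,0]]]'
python3 -m pendant '[[[0,0,0,0],[0,0,0,0],[0,0,0,0],[0,0,0,0],[0,0,0,0],[0,0,0,0]]]' 0.7
python3 -c "
from h import *
to(.452,-.3605,.3,-165.2)"
```

```text
time_s: 2.6
tcp_pos: [0.4508, -0.3603, 0.1081]
ee_rot: [[0.257, -0.966, -0.003], [-0.966, -0.257, 0.001], [-0.002, 0.002, -1.0]]
wrist_force: [-0.1, 0.0, 0.4]
gripper_width: 0.998
gripper_force: 0.0
time_s: 3.2
tcp_pos: [0.4519, -0.3609, 0.1098]
ee_rot: [[0.257, -0.966, 0.001], [-0.966, -0.257, -0.0], [0.0, -0.0, -1.0]]
wrist_force: [1.2, -0.3, 0.9]
gripper_width: 0.658
gripper_force: 29.9
t 3.2 tcp [ 0.4519 -0.3609  0.1098] yaw_y -165.09696003381893 F [ 1.2144 -0.2973  0.8884] w 0.6576790796638363 gf 29.92448168923147 | rows [-0.0027 -0.0031 -1.9019] turn 0.0008991933355015323
```

```bash
python3 -m pendant '[[[0,0,-0.1,0],[0,0,-0.3,0],[0,0,-0.5,0],[0,0,-0.7,0],[0,0,-0.9,0],[0,0,-1,0],[0,0,-1,0]]]' | tail -3
python3 -m pendant '[[[-0.15,0,-0.2,0],[-0.4,0,-0.45,0],[-0.7,0,-0.7,0],[-1,0,-0.9,0],[-1,0,-0.9,0]]]'|tail -3
python3 -c "
from h import *
to(.531,.031,.3,-165.2)"
```

```text
wrist_force: [0.5, -0.2, -2.4]
gripper_width: 0.659
gripper_force: 29.9
wrist_force: [0.8, -1.1, -2.2]
gripper_width: 0.657
gripper_force: 29.9
t 4.4 tcp [ 0.4258 -0.2623  0.302 ] yaw_y -164.9443848195377 F [ 0.8007 -1.1019 -2.2448] w 0.6572668581783309 gf 29.93330308177974 | rows [-2.5591 -1.7777  0.0225] turn 0.002230663258573183
```

```bash
python3 -m pendant '[[[-0.2,-0.15,0,0],[-0.45,-0.4,0,0],[-0.75,-0.7,0,0],[-1,-0.95,0,0],[-1,-0.95,0,0]]]' >/dev/null
python3 -m pendant '[[[-0.2,-0.15,0,0],[-0.5,-0.4,0,0],[-0.8,-0.7,0,0],[-1,-0.83,0,0],[-1,-0.83,0,0],[-1,-0.83,0,0]]]' |tail -3
python3 - <<'E'
from h import *
import cv2,pickle
to(.531,.031,.3,-165.2)
c=optics.get_calibration('wrist'); im=optics.capture('wrist'); pickle.dump(c,open('w2.pkl','wb'))
cv2.imwrite('pics/w2.png',cv2.cvtColor(im,cv2.COLOR_RGB2BGR))
E
```

```text
wrist_force: [-0.9, -0.7, -3.1]
gripper_width: 0.653
gripper_force: 29.9
t 5.5 tcp [ 0.546  -0.0253  0.2979] yaw_y -165.07983364819412 F [-0.8806 -0.7056 -3.0854] w 0.6534891663164216 gf 29.932618622551672 | rows [-0.5831 -0.0002 -0.0212] turn 0.0010486492445610782
```

View pics/w2.png

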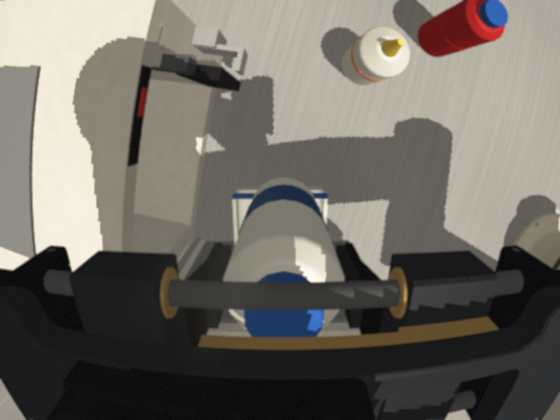

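The wrist view shows the bottle held straight. The rack's blue-striped outer wall shows below it, with its top corners at about (234,193) and (327,192).

Run:
```python
from h import *
import pickle
c=pickle.load(open('w2.pkl','rb'))
a,b=onz('wrist',234,192,.105,c),onz('wrist',328,191,.105,c)
v=(b-a)[:2]; L=np.linalg.norm(v); u=v/L; n=np.array([-u[1],u[0]])
print(a,b,L,'dir',np.degrees(np.arctan2(u[1],u[0])))
m=(a+b)[:2]/2
for off in(.039,.042): print(m+n*off,m-n*off)
```

```text
[ 0.5977 -0.0044  0.105 ] [ 0.4958 -0.0326  0.105 ] 0.10573477695470047 dir -164.57872633922187
[ 0.5571 -0.0561] [0.5364 0.0191]
[ 0.5579 -0.059 ] [0.5356 0.022 ]
```

```bash
python3 -m pendant '[[[-0.2,0,0,0],[-0.4,0,0,0],[-0.5,-0.02,0,0],[-0.5,-0.02,0,0],[-0.5,-0.02,0.2,0],[-0.5,-0.02,0.4,0],[-0.5,-0.02,0.6,0],[-0.5,-0.02,0.7,0]]]' >/dev/null
python3 -m pendant '[[[0,0,0.1,0],[0,0,0.2,0],[0,0,0.3,0],[0,0,0.38,0],[0,0,0.38,0],[0,0,0.38,0]]]' 
python3 -c "
from h import *
to(.535,.024,.1675,-164.8)"
```

```text
time_s: 6.95
tcp_pos: [0.5359, 0.0237, 0.1917]
ee_rot: [[0.257, -0.966, 0.0], [-0.966, -0.257, -0.0], [0.0, -0.0, -1.0]]
wrist_force: [0.4, 0.1, -2.4]
gripper_width: 0.653
gripper_force: 29.9
t 6.95 tcp [0.5359 0.0237 0.1917] yaw_y -165.08905442083886 F [ 0.4073  0.0955 -2.4264] w 0.6527941794747335 gf 29.932788570877165 | rows [-0.0054  0.0078  0.2422] turn -0.002522475680541638
```

Inside the walls with no contact force, so I'm lowering it to the rack floor.

```bash
python3 -m pendant '[[[0,0,0.06,0],[0,0,0.12,0],[0,0,0.17,0],[0,0,0.2,0],[0,0,0.22,0],[0,0,0.22,0]]]'
python3 -m pendant '[[[0,0,0.01,0],[0,0,0.02,0],[0,0,0.02,0]]]'
```

```text
time_s: 7.55
tcp_pos: [0.5355, 0.0236, 0.1692]
ee_rot: [[0.257, -0.966, -0.001], [-0.966, -0.257, -0.0], [0.0, 0.001, -1.0]]
wrist_force: [0.1, -0.3, -3.2]
gripper_width: 0.655
gripper_force: 29.9
time_s: 7.85
tcp_pos: [0.536, 0.0237, 0.1679]
ee_rot: [[0.257, -0.966, 0.001], [-0.966, -0.257, 0.0], [0.0, -0.001, -1.0]]
wrist_force: [0.7, -0.2, -1.4]
gripper_width: 0.66
gripper_force: 29.9
```

```bash
python3 -m pendant '[[[0,0,0,0],[0,0,0,0],[0,0,0,0],[0,0,0,0],[0,0,-0.1,0],[0,0,-0.3,0],[0,0,-0.6,0],[0,0,-0.9,0]]]' 0
python3 - <<'E'
from h import *
import cv2,pickle
to(.45,.2,.2,-165)
im=optics.capture('scene')[90:290,145:345];b=optics.capture('side')[130:280,230:380]
o=np.zeros((450,1050//1,3),np.uint8)
a=cv2.resize(im,(400,400),interpolation=3);b=cv2.resize(b,(400,400),interpolation=3)
cv2.imwrite('pics/p1.png',cv2.cvtColor(np.hstack([a,b]),cv2.COLOR_RGB2BGR))
E
```

```text
time_s: 8.65
tcp_pos: [0.5355, 0.0236, 0.2592]
ee_rot: [[0.257, -0.966, 0.0], [-0.966, -0.257, -0.0], [0.0, 0.0, -1.0]]
wrist_force: [0.2, -0.1, 0.2]
gripper_width: 0.996
gripper_force: 0.0
t 8.65 tcp [0.5355 0.0236 0.2592] yaw_y -165.093499331829 F [ 0.171  -0.0884  0.1647] w 0.9956557952830127 gf 0.0 | rows [-1.9253  0.3727  0.5917] turn -0.0008159355944154631
```

View pics/p1.png

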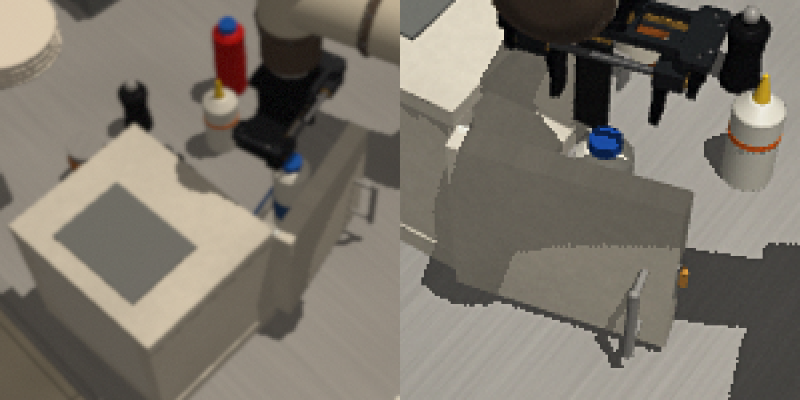

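The bottle stands upright in the rack (left view: cap at (293,163); right view: cap at (604,143)) and the gripper is clear of it. Next I close the fingers, go over the door to its outer side and compute the push arc.

```bash
cat >> h.py <<'E'
H=np.array([.652,.104]); 
def P(th,gap=0.,ext=.0395,z=.2):
    a=np.radians(-86.9)-th; d=np.array([np.cos(a),np.sin(a)]); x=np.array([-d[1],d[0]])
    p=H+.205*d-(ext+gap)*x; return np.array([*p,z]),np.degrees(a)
def plan(ths,gap=0.):
    s=sense(); R=np.array(s['ee_rot']); p=np.array(s['tcp_pos']); cur=np.degrees(np.arctan2(R[1,1],R[0,1]))
    print('t',s['time_s'],'tcp',p,'yaw',cur,'F',np.array(s['wrist_force']))
    for th in ths:
        q,a=P(th,gap); t=-((a-cur+180)%360-180); print(round(th,3),np.round(np.r_[R.T@(q-p)*10,np.radians(t)/2],3).tolist())
E
python3 -m pendant '[[[0,0,-0.3,0],[0,0,-0.4,0],[-0.3,0.2,-0.4,0],[-0.6,0.4,-0.4,0],[-0.9,0.6,-0.4,0],[-1,0.72,-0.4,0],[-1,0.72,-0.4,0]]]' 1 | head -2
python3 -c "
from h import *
plan([1.356],.03);plan([1.36])"
```

```text
time_s: 9.45
tcp_pos: [0.4388, 0.1025, 0.2977]
t 9.45 tcp [0.4388 0.1025 0.2977] yaw -164.94953683602202 F [ 0.2581 -0.3658 -0.5302]
1.356 [-0.143, -0.008, 0.977, -0.003]
t 9.45 tcp [0.4388 0.1025 0.2977] yaw -164.94953683602202 F [ 0.2581 -0.3658 -0.5302]
1.36 [0.149, -0.011, 0.977, -0.001]
```

Lower outside the door with a 30 mm gap, then creep in until contact.

```bash
python3 -m pendant '[[[-0.15,0,0,0],[-0.15,0,0.3,0],[-0.15,0,0.6,0],[-0.15,0,0.9,0],[-0.15,0,0.98,0],[-0.15,0,0.98,0]]]' | head -4
python3 -m pendant '[[[0.06,0,0,0],[0.12,0,0,0],[0.18,0,0,0],[0.22,0,0,0],[0.22,0,0,0]]]' | head -4
python3 -c "
from h import *
plan([1.36,1.31,1.26,1.21,1.16,1.11,1.06,1.01,.96])"
```

```text
time_s: 10.05
tcp_pos: [0.4365, 0.1157, 0.1986]
ee_rot: [[0.257, -0.967, -0.002], [-0.967, -0.257, -0.002], [0.001, 0.003, -1.0]]
wrist_force: [0.9, -0.7, -0.1]
time_s: 10.55
tcp_pos: [0.4424, 0.0945, 0.2]
ee_rot: [[0.256, -0.967, 0.001], [-0.967, -0.256, 0.0], [-0.0, -0.001, -1.0]]
wrist_force: [-0.0, -0.9, 0.1]
t 10.55 tcp [0.4424 0.0945 0.2   ] yaw -165.16076339961455 F [-0.0021 -0.8592  0.0881]
1.36 [0.062, 0.002, -0.0, -0.003]
1.31 [0.165, 0.019, -0.0, -0.028]
1.26 [0.269, 0.03, -0.0, -0.053]
1.21 [0.373, 0.036, -0.0, -0.078]
1.16 [0.478, 0.037, -0.001, -0.103]
1.11 [0.582, 0.033, -0.001, -0.128]
1.06 [0.686, 0.023, -0.001, -0.153]
1.01 [0.789, 0.009, -0.001, -0.178]
0.96 [0.892, -0.011, -0.001, -0.203]
```

```bash
python3 -m pendant '[[[0.06,0,0,0],[0.11,0.01,0,-0.015],[0.17,0.02,0,-0.03],[0.24,0.03,0,-0.045],[0.32,0.03,0,-0.065],[0.4,0.04,0,-0.085],[0.48,0.04,0,-0.103],[0.58,0.03,0,-0.128]]]'
python3 -c "
from h import *
plan([1.11,1.06,1.01,.96,.91,.86,.81,.76])"
```

```text
time_s: 11.35
tcp_pos: [0.4539, 0.0379, 0.1995]
ee_rot: [[0.495, -0.869, -0.001], [-0.869, -0.495, 0.0], [-0.0, 0.0, -1.0]]
wrist_force: [-1.0, -0.2, -0.2]
gripper_width: 0.003
gripper_force: 0.4
t 11.35 tcp [0.4539 0.0379 0.1995] yaw -150.30009464987518 F [-0.9636 -0.1986 -0.2165]
1.11 [0.005, 0.001, -0.005, 0.002]
1.06 [0.108, 0.018, -0.005, -0.023]
1.01 [0.212, 0.03, -0.005, -0.048]
0.96 [0.316, 0.038, -0.005, -0.073]
0.91 [0.42, 0.04, -0.005, -0.098]
0.86 [0.524, 0.036, -0.005, -0.123]
0.81 [0.628, 0.028, -0.005, -0.148]
0.76 [0.732, 0.014, -0.005, -0.173]
```

```bash
python3 -m pendant '[[[0.1,0.02,0,-0.023],[0.21,0.03,0,-0.048],[0.32,0.04,0,-0.073],[0.42,0.04,0,-0.098],[0.52,0.04,0,-0.123],[0.63,0.03,0,-0.148],[0.73,0.01,0,-0.173],[0.78,0.01,0,-0.18]]]'
python3 - <<'E'
from h import *
import cv2
plan([.76,.71,.66,.61,.56,.51,.46,.41,.36])
a=optics.capture('scene')[70:270,140:340];b=optics.capture('side')[80:280,220:420]
cv2.imwrite('pics/p2.png',cv2.cvtColor(np.hstack([cv2.resize(a,(400,400),interpolation=3),cv2.resize(b,(400,400),interpolation=3)]),cv2.COLOR_RGB2BGR))
E
```

```text
time_s: 12.15
tcp_pos: [0.4921, -0.0308, 0.1994]
ee_rot: [[0.768, -0.64, -0.0], [-0.64, -0.768, -0.0], [-0.0, 0.0, -1.0]]
wrist_force: [0.8, 0.3, 0.2]
gripper_width: 0.005
gripper_force: 0.0
t 12.15 tcp [ 0.4921 -0.0308  0.1994] yaw -129.79833878363712 F [0.8375 0.318  0.2493]
0.76 [-0.052, -0.013, -0.006, 0.006]
0.71 [0.05, 0.005, -0.006, -0.019]
0.66 [0.154, 0.018, -0.006, -0.044]
0.61 [0.258, 0.026, -0.006, -0.069]
0.56 [0.362, 0.029, -0.006, -0.094]
0.51 [0.467, 0.027, -0.006, -0.119]
0.46 [0.571, 0.019, -0.006, -0.144]
0.41 [0.674, 0.006, -0.006, -0.169]
0.36 [0.777, -0.012, -0.006, -0.194]
```

View pics/p2.png

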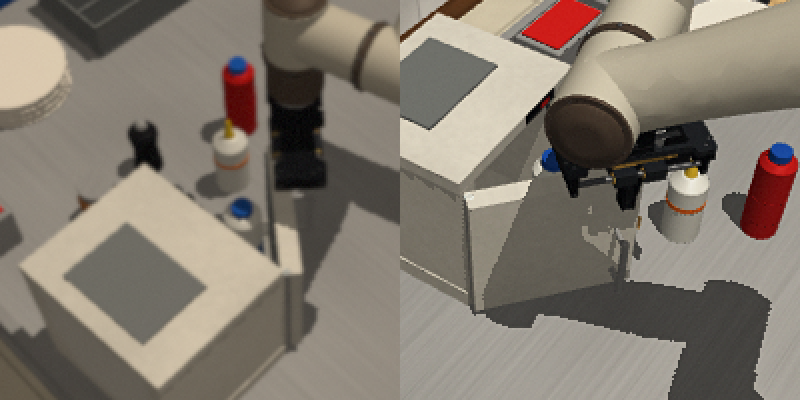

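The door is following, at about 0.73 rad. The bottle is upright in the rack, with its cap at (240,208) in the left view, and the sauce is clear of the sweep.

```bash
python3 -m pendant '[[[0.05,0,0,-0.02],[0.15,0.02,0,-0.044],[0.26,0.03,0,-0.069],[0.36,0.03,0,-0.094],[0.46,0.03,0,-0.119],[0.54,0.02,0,-0.136],[0.6,0.02,0,-0.15],[0.63,0.01,0,-0.158]]]'
python3 -c "
from h import *
plan([.43,.40,.37,.34,.31,.28,.25,.22,.2])"
```

```text
time_s: 13.05
tcp_pos: [0.5394, -0.0712, 0.1994]
ee_rot: [[0.929, -0.37, -0.001], [-0.37, -0.929, -0.0], [-0.001, 0.0, -1.0]]
wrist_force: [-0.9, -0.0, 0.3]
gripper_width: 0.004
gripper_force: 0.1
t 13.05 tcp [ 0.5394 -0.0712  0.1994] yaw -111.69933179765928 F [-0.9482 -0.0021  0.2547]
0.43 [0.009, 0.007, -0.006, -0.001]
0.4 [0.071, 0.017, -0.006, -0.016]
0.37 [0.133, 0.026, -0.006, -0.031]
0.34 [0.195, 0.033, -0.006, -0.046]
0.31 [0.258, 0.039, -0.006, -0.061]
0.28 [0.32, 0.042, -0.006, -0.076]
0.25 [0.383, 0.043, -0.006, -0.091]
0.22 [0.445, 0.043, -0.006, -0.106]
0.2 [0.487, 0.041, -0.006, -0.116]
```

```bash
python3 -m pendant '[[[0.07,0.02,0,-0.016],[0.13,0.03,0,-0.031],[0.19,0.03,0,-0.046],[0.24,0.04,0,-0.057],[0.29,0.04,0,-0.069],[0.34,0.04,0,-0.08],[0.37,0.04,0,-0.088],[0.38,0.04,0,-0.09]]]'
python3 -c "
from h import *
plan([.25,.22,.2,.18,.16,.14,.12,.1,.08,.06,.04,.02,0])"
```

```text
time_s: 13.85
tcp_pos: [0.5737, -0.089, 0.1995]
ee_rot: [[0.98, -0.197, 0.0], [-0.197, -0.98, 0.0], [0.0, -0.0, -1.0]]
wrist_force: [-0.7, -0.3, 0.2]
gripper_width: 0.006
gripper_force: 0.3
t 13.85 tcp [ 0.5737 -0.089   0.1995] yaw -101.36614648662277 F [-0.7406 -0.3416  0.1936]
0.25 [-0.003, 0.004, -0.005, -0.001]
0.22 [0.059, 0.015, -0.005, -0.016]
0.2 [0.1, 0.021, -0.005, -0.026]
0.18 [0.141, 0.027, -0.005, -0.036]
0.16 [0.183, 0.031, -0.005, -0.046]
0.14 [0.225, 0.035, -0.005, -0.056]
0.12 [0.266, 0.038, -0.005, -0.066]
0.1 [0.308, 0.04, -0.005, -0.076]
0.08 [0.35, 0.041, -0.005, -0.086]
0.06 [0.391, 0.041, -0.005, -0.096]
0.04 [0.433, 0.041, -0.005, -0.106]
0.02 [0.475, 0.039, -0.005, -0.116]
0 [0.517, 0.037, -0.005, -0.126]
```

```bash
python3 -m pendant '[[[0.03,0.01,0,-0.008],[0.06,0.015,0,-0.016],[0.09,0.02,0,-0.023],[0.09,0.02,0,-0.023]]]' | sed -n '2p;4p'
python3 -m pendant '[[[0.02,0,0,-0.005],[0.04,0,0,-0.01],[0.04,0,0,-0.01]]]' | sed -n '2p;4p'
python3 -m pendant '[[[0.02,0,0,-0.005],[0.03,0,0,-0.008],[0.03,0,0,-0.008]]]' | sed -n '2p;4p'
```

```text
tcp_pos: [0.5823, -0.0929, 0.1996]
wrist_force: [-0.3, -0.7, -0.5]
tcp_pos: [0.5861, -0.0934, 0.1996]
wrist_force: [-0.3, -0.0, 0.3]
tcp_pos: [0.5889, -0.0937, 0.1995]
wrist_force: [0.1, -1.3, -0.1]
```

```bash
python3 -m pendant '[[[0.02,0,0,-0.005],[0.03,0,0,-0.008],[0.03,0,0,-0.008]]]' | sed -n '2p;4p'
python3 -m pendant '[[[0.02,0,0,-0.005],[0.03,0,0,-0.008],[0.03,0,0,-0.008]]]' | sed -n '2p;4p'
```

```text
tcp_pos: [0.5917, -0.0942, 0.1994]
wrist_force: [-0.7, -0.6, 1.0]
tcp_pos: [0.5943, -0.0945, 0.1994]
wrist_force: [-2.5, -0.8, 0.6]
```

```bash
python3 -m pendant '[[[0.02,0,0,-0.005],[0.02,0,0,-0.005],[0.02,0,0,-0.005]]]' | sed -n '2p;4p'
python3 -m pendant '[[[0.02,0,0,-0.005],[0.02,0,0,-0.005],[0.02,0,0,-0.005]]]' | sed -n '2p;4p'
```

```text
tcp_pos: [0.596, -0.0949, 0.1994]
wrist_force: [-4.9, -2.6, 1.3]
tcp_pos: [0.5987, -0.0946, 0.1994]
wrist_force: [-2.5, -1.6, -0.6]
```

```bash
python3 -m pendant '[[[0.01,0,0,-0.003],[0.02,0,0,-0.005],[0.02,0,0,-0.005]]]' | sed -n '2p;4p'
python3 -m pendant '[[[0.01,0,0,-0.003],[0.02,0,0,-0.005],[0.02,0,0,-0.005]]]' | sed -n '2p;4p'
```

```text
tcp_pos: [0.6008, -0.0948, 0.1994]
wrist_force: [-3.7, -1.4, -1.1]
tcp_pos: [0.6029, -0.0949, 0.1995]
wrist_force: [-3.1, -2.3, -0.7]
```

```bash
python3 -m pendant '[[[0.01,0,0,-0.003],[0.02,0,0,-0.005],[0.02,0,0,-0.005]]]' | sed -n '2p;4p'
```

```text
tcp_pos: [0.605, -0.095, 0.1996]
wrist_force: [-2.2, -2.0, 0.4]
```

```bash
python3 -m pendant '[[[0.01,0,0,-0.003],[0.01,0,0,-0.003],[0.01,0,0,-0.003]]]' | sed -n '2p;4p'
```

```text
tcp_pos: [0.6052, -0.095, 0.1996]
wrist_force: [-5.0, -1.7, 0.2]
```

```bash
python3 -m pendant '[[[0.01,0,0,-0.003],[0.01,0,0,-0.003],[0.01,0,0,-0.003]]]' | sed -n '2p;4p'
```

```text
tcp_pos: [0.6052, -0.0951, 0.1996]
wrist_force: [-7.7, -1.3, 2.0]
```

```bash
python3 -m pendant '[[[0.01,0,0,-0.003],[0.01,0,0,-0.003],[0.01,0,0,-0.003]]]' | sed -n '2p;4p'
```

```text
tcp_pos: [0.6051, -0.0952, 0.1996]
wrist_force: [-9.7, -0.7, 2.4]
```

The tool stopped dead at x = 0.605 after the force peak and slide, which looks like the hard stop past the snap. I'm backing off slowly to see whether the door holds.

```bash
python3 -m pendant '[[[-0.02,0,0,0],[-0.04,0,0,0],[-0.06,0,0,0],[-0.06,0,0,0]]]' | sed -n '2p;4p'
python3 -m pendant '[[[-0.1,0,0,0],[-0.3,0,0,0],[-0.6,0,0,0],[-0.9,0,0,0],[-1,0,-0.3,0],[-1,0,-0.6,0],[-1,0,-0.9,0],[-1,0,-0.9,0]]]' | sed -n '2p;4p'
python3 - <<'E'
from h import *
import cv2
print(sense()['time_s'])
a=optics.capture('scene')[70:270,140:340];b=optics.capture('side')[80:280,160:360]
cv2.imwrite('pics/p3.png',cv2.cvtColor(np.hstack([cv2.resize(a,(400,400),interpolation=3),cv2.resize(b,(400,400),interpolation=3)]),cv2.COLOR_RGB2BGR))
E
```

```text
tcp_pos: [0.6029, -0.0946, 0.2002]
wrist_force: [-0.1, -0.7, 0.3]
tcp_pos: [0.5038, -0.0934, 0.2948]
wrist_force: [-0.6, -0.4, -0.5]
19.05
```

View pics/p3.png

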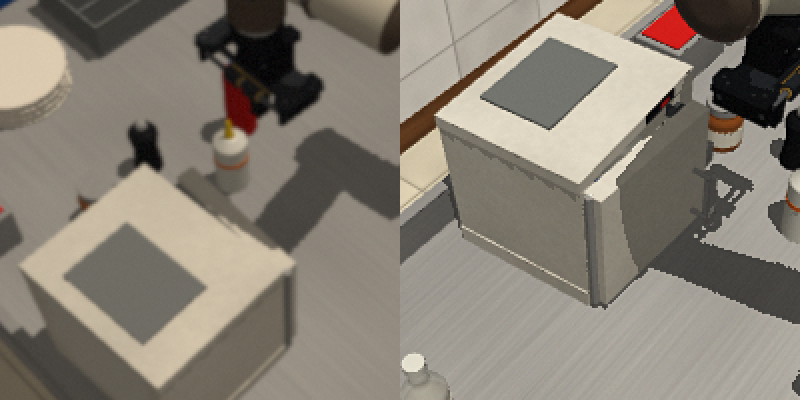

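The door looks shut (right view: free edge at about (706,110), panel nearly flush). To confirm, I'll re-approach gently. An unlatched door would touch the finger near x≈0.592 and push back with about 3 N by 0.600.

```bash
python3 -m pendant '[[[0,0,0.3,0],[0,0,0.6,0],[0,0,0.93,0],[0.3,0,0.93,0],[0.6,0,0.93,0],[0.75,0,0.93,0],[0.8,0,0.93,0],[0.8,0,0.93,0]]]' | sed -n '2p;4p'
python3 -m pendant '[[[0.05,0,0,0],[0.1,0,0,0],[0.13,0,0,0],[0.16,0,0,0],[0.16,0,0,0]]]' | sed -n '2p;4p'
python3 -m pendant '[[[0,0,0,0],[0,0,0,0]]]' | sed -n '2p;4p'
```

```text
tcp_pos: [0.5811, -0.0946, 0.195]
wrist_force: [0.3, -1.2, -0.5]
tcp_pos: [0.5979, -0.0949, 0.1966]
wrist_force: [-0.1, 0.8, -0.1]
tcp_pos: [0.5975, -0.0949, 0.1966]
wrist_force: [0.4, -0.5, 0.2]
```

There is no force at 0.598, where the unlatched door pushed back earlier, so it is latched. I'm backing away and handing in.

```bash
python3 -m pendant '[[[-0.2,0,0,0],[-0.5,0,0,0],[-0.9,0,-0.2,0],[-1,0,-0.5,0],[-1,0,-0.9,0],[-1,0,-0.9,0],[-1,0,-0.9,0]]]' | sed -n '2p;4p'
python3 -c "
from h import *
print(sense()['time_s'], r.finish_job())"
```

```text
tcp_pos: [0.4978, -0.0931, 0.2877]
wrist_force: [-0.7, 0.2, -0.5]
the job is handed in; nothing more can be done
21.35 None
```

I stood the milk bottle upright in the door rack, pushed the door gently shut until it latched (a light re-touch showed it holding), left the other items alone, and handed the job in at 21 s.

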